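# Clamp a bamboo handle blank in the sprung jig and hold it

### The job

Lay the bamboo blank across the two metal posts of the clamping jig, roughly centred, down in their shallow seats, and let go of it. Then push the jig's black paddle towards the posts against its spring, until the back of the blue guide block stands in the green band of the stem (past plain steel, short of the red), so the rubber foot clamps the blank; keep it there: the job ends while you are still holding the paddle in. Leave the paste jar, the red thread spool and the wax block where they are.

Things in the scene. Friction and masses are not known exactly. Their poses are not given: they have to be found in the camera images.
- blank: Loose straight bamboo rod, 165 mm long and 11 mm thick, 20 to 45 g, lying flat on the table. Origin at its middle on the underside as it first lies; its own y axis runs along the rod.
- blank_mid (a point): Centre of the bamboo rod, on its axis, at mid length (5.5 mm above the table at the start). It has the rod's axes.
- jig: Clamping jig fixed to the table: plywood base, 12 mm thick. Origin on the table top; x is the clamping direction, from black paddle to posts (roughly away from the robot), z up; base from x -142 to +62 mm, y -75 to +75 mm. Two aluminium posts, 12 mm wide, at y -55 and +55 mm, x 12 to 58 mm; between them the space over the base is open.
- saddle (a point): Where the rod's centre belongs: midway between the posts (jig x 30, y 0, height 41.5 mm), axes as the jig; the rod lies along y. On each post a flat seat 36 mm above the table reaches from jig x 19.5 to 40 mm, between a 4 mm high front lip (x 13.5 to 19.5, top at 40 mm) and a fence (x 40 to 56 mm, top at 62 mm).
- guide_back (a point): Centre of the rear face of the blue guide block (jig x -66, y 0, height 41.5 mm), where the 16 mm steel stem goes in, sliding along jig x. The block spans x -66 to -36, y -22 to 22 mm, top at 56 mm (bolted feet out to y 39, 22 mm high).
- paddle (a point): Middle of the top edge of the black upright paddle on the stem's rear end, moving with it. The paddle is 12 mm thick along jig x, 36 mm wide along jig y, from 22 to 102 mm above the table (this point at 102 mm). At rest at jig x -130 mm. May be pushed on its rear face or gripped across its thickness above the guide block.
- jaw (a joint): Travel of paddle and stem in m along jig +x: 0 at rest (a spring returns it when let go), 0.056 at the stop. The foot meets the rod (against the fence) at about 0.039. Green band (7 mm) at the guide's back: 0.0425 to 0.0495; less is plain steel, more is red. Return spring 1.2 N + 40 N/m; on the rod the foot's spring adds 0.7 N + 700 N/m: in the green 6 to 11 N in all.
- foot: Rubber foot, a 20 mm disc on a brass pin at the stem's front end; springs back into the stem by up to 17 mm when it bears on something. Origin and axes coincide with the jig's when at rest (its face is at own x -10 mm, height 41.5 mm).
- paste_pot: Bystander: green-grey ceramic paste jar with a wooden lid, 62 mm in diameter, 68 mm tall. Origin at the middle of its underside.
- red_spool: Bystander: red thread spool, 34 mm in diameter, 38 mm tall, standing. Origin at the middle of its underside.
- wax: Bystander: yellow beeswax block, 38 x 52 x 20 mm. Origin at the middle of its underside.
Things that resemble listed ones, but are neither listed nor needed, are in the scene too. There is more than one size of the blank; the job needs the larger.

How it is judged:
By the outcome, as a careful person would: the job done as asked, in the order asked, and still so for the second after the job is handed in, while the arm keeps its last pose, push and grip.
It also fails if it takes over 53 s, if anything falls off the work surface, if the arm or the gripper's body presses on something with over 40 N, if the wrist force passes 120 N, or if a joint passes its speed limit or range.

### The arm

A 6-joint arm with a two-finger parallel gripper is mounted at the origin on a cart in front of the work surface, level with it; the furniture and walls round the work are solid. World frame = base frame: x ahead of the robot, y to its left, z up, the work surface at z = 0. Lengths are in mm, angles in rad, forces in N, time in s.
With the tool pointing down it reaches from about 350 to 850 mm from the base axis. Payload 8.1 kg.
Tool frame: the origin (TCP) lies on the front face of the gripper's body, between the roots of the fingers; the fingertips stand 84 mm ahead of it and the grasp point (between the pads) lies 65 mm ahead of it; x points along the fingers, z is the direction in which the jaws open and shut, and the axes are right-handed (so a half turn about x gives the same grasp; the last joint's range is limited). The gripper opens to 93 mm and grips with 3 to 60 N. Pads are 15 mm wide; open, the fingers measure 128 mm over their backs; the gripper's body (75 mm by 188 mm) begins 65 mm behind the grasp point.
Start: joints at [1.131, 0.13, 1.488, -0, 1.523, -0.085], TCP at [208.421, 562.643, 302.735] pointing down, gripper open.
Joint ranges: [-2.96, 2.96], [-0.89, 2.26], [0.02, 2.5], [-1.34, 4.48], [0, 2.73], [-2.66, 2.66]. Speed limits (rad/s): [2.39, 2.39, 2.79, 3.14, 3.14, 3.14].

### API

Orientations are given as a 3x3 rotation matrix whose columns are the frame's x, y, z axes.
In Python, from rig import robot gives the robot as it stands.
- The arm moves only by the tool servo_tool, never from a script. Its argument "deltas" is a list of rows, each a list of 4 numbers: the shift along the tool's x, y, z in mm, then the turn about the tool's x in degrees. A call has 1 to 5 rows; each row is the pose to reach, as a shift and turn from the pose measured when the call began, along the tool's axes at that moment; what a row does not reach only later rows make up. A row lasts 1/8 s, in which the tool goes at most 62.5 mm and 10.7 degrees, less where a joint would pass 70% of its speed; a pose out of reach is approached as far as the arm can. A call with a gripper value outside its range is refused whole. "jaw" is the opening, from 0 (shut) to 1 (fully open), set as the call begins (left out, the last holds). The fingers move at their own pace and stop on an object; "grip_force" is the grip in N (left out, the last holds). Time passes only in rows, so rows that repeat a pose let the fingers close. It gives the time, the measured TCP pose, the force and the opening at its end, in the units of the state.
- robot.get_state(): the state, without advancing time (a new reading comes with each control period).
- robot.read_camera(name): name is "scene" or "top"; returns a dict with "img" (480x640x3 uint8, red, green, blue), "z_map" (480x640 float32, mm along the optical axis (not along the pixel's ray), 0 where there is no reading), "fovy" (degrees; the focal length in pixels is half the picture's height over the tangent of half this angle, whatever the lens; pixels are square), "cx", "cy" (the principal point, pixels), "rvec" (rotation vector, rad) and "tvec" (3), from world to camera coordinates, as OpenCV has them. Camera axes: x right, y down, z forward; pixel columns grow to the right and rows downward; lengths in mm; the calibration is good to about 2 mm. A picture is of the moment at which its call begins.
- robot.job_done(): hands the job in, once; it reports no verdict.
The state is a dict: "clock": time; "joint_pos": joint angles; "qd": joint speeds; "tau": joint torques, N m; "ee_pos": TCP position; "tcp_rot": TCP orientation; "wrist_force": force on the tool from outside, world axes, zero at the start; "torque": the same for the moment, N m; "width": finger opening in mm.
Only numpy, scipy, OpenCV 4.12 (cv2) and the standard library are available. Lean on these libraries where they do the work, as an engineer would, in place of code of your own. Each camera call takes 0.05 s, during which the arm holds its last target. There are 200 camera calls.

## Working session

There is one attempt and no reset: what is moved stays moved. The work goes in short steps, Python scripts to look and compute and a tool call to move; the robot and the scene stay as the last step left them, time stands still between calls to the robot, and variables do not carry over. Pictures are saved under pics/ and viewed, about 8 in all and at most 12, crops included, and the job is handed in when it is done.

Besides the shell and the picture viewer there is one more tool, called after "Emit:" as name([rows], argument=value, ...), one row to a line, values as JSON. servo_tool: Moves the arm, as the interface text tells. Its arguments: {"type":"object","properties":{"deltas":{"type":"array","items":{"type":"array","items":{"type":"number"}}},"jaw":{"type":"number"},"grip_force":{"type":"number"}},"required":["deltas"]}

```bash
mkdir -p pics
cat > h.py <<'E'
import numpy as np, cv2
from rig import robot
def cam(n):
    c=robot.read_camera(n); c['f']=240/np.tan(np.radians(c['fovy'])/2)
    c['R']=cv2.Rodrigues(np.array(c['rvec'],float))[0]; c['t']=np.array(c['tvec'],float).ravel(); return c
def ray(c,u,v,z):
    d=c['R'].T@np.array([(u-c['cx'])/c['f'],(v-c['cy'])/c['f'],1]); o=-c['R'].T@c['t']
    return o+d*(z-o[2])/d[2]
def cloud(c):
    v,u=np.mgrid[:480,:640]; Z=c['z_map']
    P=np.dstack([(u-c['cx'])/c['f']*Z,(v-c['cy'])/c['f']*Z,Z])
    W=(P-c['t'])@c['R']; W[Z==0]=np.nan; return W
def save(c,n,crop=None,k=1):
    im=c['img'][:,:,::-1]
    if crop: a,b,w,h=crop; im=im[b:b+h,a:a+w]
    cv2.imwrite('pics/'+n,cv2.resize(im,None,fx=k,fy=k,interpolation=cv2.INTER_CUBIC))
def proj(c,p):
    q=c['R']@np.array(p,float)+c['t']; return q[:2]/q[2]*c['f']+[c['cx'],c['cy']]
E
python3 - <<'E'
from h import *
for n in('top','scene'):
    c=cam(n); save(c,n+'1.png'); print(n,c['f'],-c['R'].T@c['t'],c['R'][2], (c['z_map']>0).mean())
s=robot.get_state(); print(s['clock'],s['ee_pos'],s['tcp_rot'],s['width'])
E
```

```text
top 480.33431731487394 [ 383.1481505   -56.21911564 1176.05863914] [ 0.2025474   0.01752965 -0.97911555] 0.9962109375
scene 554.828646621727 [ -71.80457139 -943.90360403 1314.91952268] [ 0.40983847  0.5312636  -0.74147921] 0.9959440104166667
0.1 [208.25890097 562.30709023 301.8150203 ] [[-6.71782466e-04 -9.37732580e-01  3.47357392e-01]
 [-1.45138724e-03  3.47358018e-01  9.37731465e-01]
 [-9.99998721e-01  1.25801469e-04 -1.59436213e-03]] 93.01557188207379
```

View pics/top1.png

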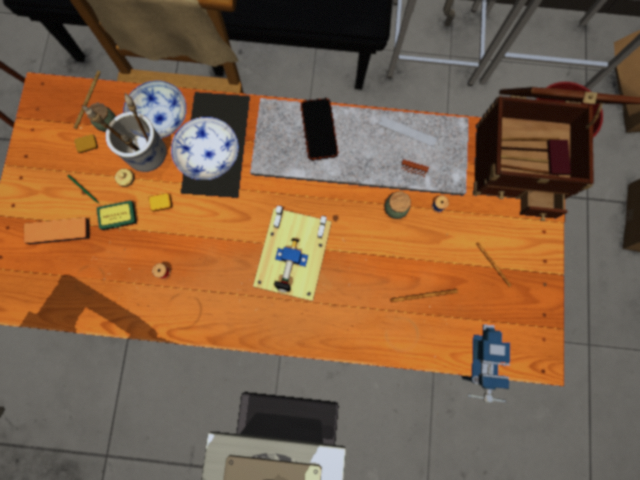

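View pics/scene1.png

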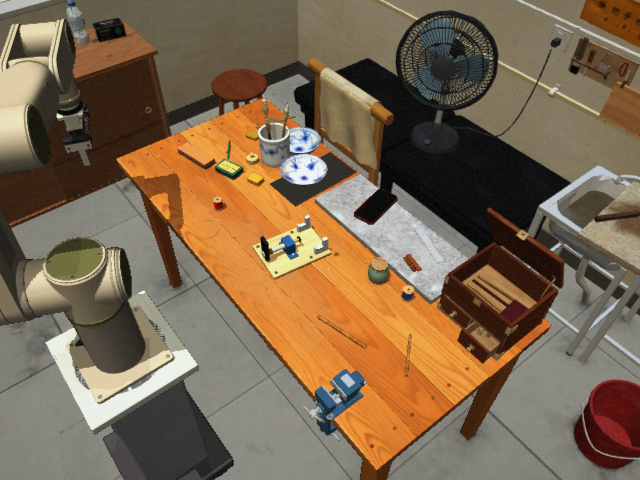

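The top view shows two loose rods: A at about (391..457, 295) and B at about (476..508, 243..285). Something stick-like also lies at (88,100). The jig is at (290,253), with its paddle at (283,285). Next I measure the rods and the jig.

Run:
```python
from h import *
c=cam('top'); hs=cv2.cvtColor(c['img'],cv2.COLOR_RGB2HSV); W=cloud(c)
for nm,(a,b),(d,e) in [('A',(391,299),(457,290)),('B',(476,243),(508,285)),('C',(76,127),(101,72))]:
    p,q=ray(c,a,b,5.5),ray(c,d,e,5.5); print(nm,p.round(),q.round(),np.linalg.norm(p-q).round(1))
for uv in [(420,295),(424,310),(300,230),(270,280),(283,285),(279,215),(322,225),(292,255),(260,310)]: print(uv,hs[uv[1],uv[0]],W[uv[1],uv[0]].round(1))
# rod masks by depth height
z=W[:,:,2]
for nm,(x0,y0,x1,y1) in [('A',(380,280,470,310)),('B',(468,235,516,292))]:
    sub=z[y0:y1,x0:x1]; m=np.argwhere(sub-np.nanmedian(sub)>3); 
    if len(m)>5:
        P=np.array([W[y0+i,x0+j] for i,j in m]); r=cv2.minAreaRect(P[:,:2].astype(np.float32)); print(nm,len(m),r,np.median(P[:,2]),np.nanmedian(sub))
sub=W[195:310,245:340].reshape(-1,3); P=sub[(sub[:,2]>8)&(sub[:,2]<17)]
print('base',len(P),cv2.minAreaRect(P[:,:2].astype(np.float32)), np.median(P[:,2]))
b=c['img'][190:310,245:475]; cv2.imwrite('pics/crop.png',cv2.resize(b[:,:,::-1],None,fx=3.4,fy=3.4,interpolation=cv2.INTER_CUBIC))
s=cam('scene'); a=s['img'][215:385,240:425]; cv2.imwrite('pics/crop2.png',cv2.resize(a[:,:,::-1],None,fx=3.5,fy=3.5,interpolation=cv2.INTER_CUBIC))
```

```text
A [ 499. -239.    6.] [ 538. -398.    6.] 163.3
B [ 660. -440.    6.] [ 563. -522.    6.] 126.6
C [860. 611.   6.] [1023.  577.    6.] 166.3
(420, 295) [ 15 198 138] [ 515.9 -307.8   10.7]
(424, 310) [ 12 200 187] [ 481.7 -321.5    1.7]
(300, 230) [ 28  99 207] [646.1  -1.    9.6]
(270, 280) [ 31  94 210] [513.8  57.7  13.1]
(283, 285) [ 0  7 38] [496.   18.8  99.8]
(279, 215) [ 49  13 162] [672.7  53.2  34.3]
(322, 225) [ 56  11 170] [658.5 -54.2  35.1]
(292, 255) [107 198 162] [573.1   8.9  58. ]
(260, 310) [ 14 182 196] [440.   73.7   3.9]
A 455 ((519.391357421875, -321.2712097167969), (70.58257293701172, 216.30044555664062), 5.948301792144775) 7.653064860552475 0.8831649478683485
B 338 ((614.5180053710938, -478.6029357910156), (139.9835662841797, 120.93093872070312), 5.894882678985596) 5.620009462032412 1.037817205548388
base 3787 ((594.0718383789062, 10.984962463378906), (149.92457580566406, 218.667724609375), 82.50381469726562) 12.654197387240151
```

View pics/crop.png

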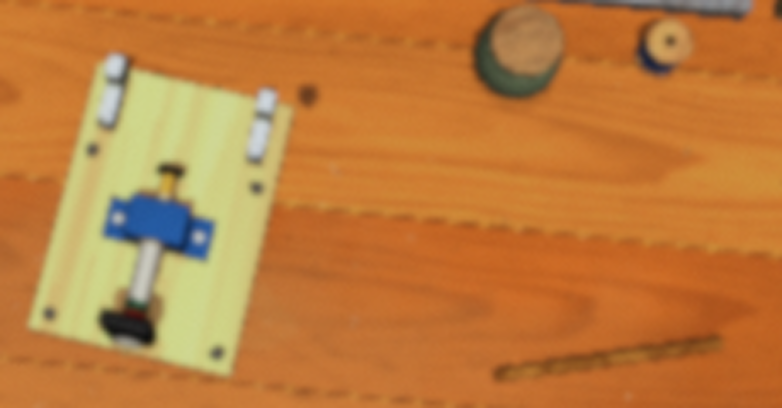

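View pics/crop2.png

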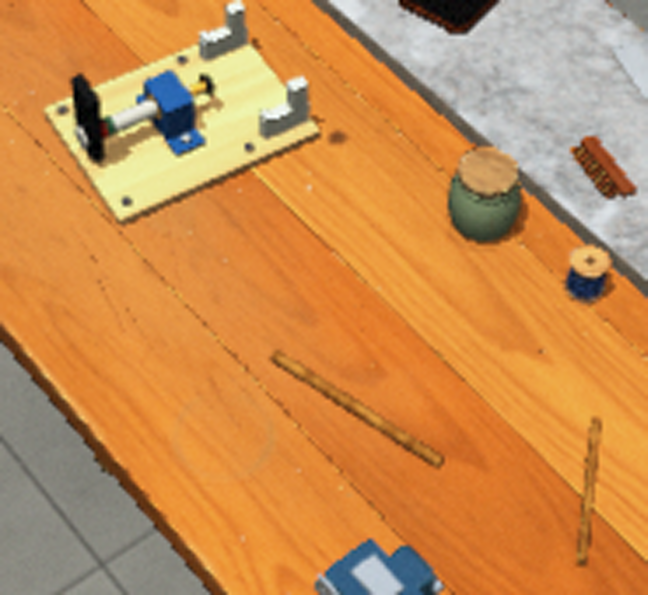

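The crops show rod A from (494,375) to (720,342) in the first crop. At 163 mm it matches the 165 mm blank. B is 127 mm, so it is the smaller size, and C is out of reach. I'll use A and refine its pose and the jig's by colour in both views.

```bash
cat > m.py <<'E'
from h import *
def big(m,box):
    x0,y0,x1,y1=box; k=np.zeros(m.shape,np.uint8); k[y0:y1,x0:x1]=m[y0:y1,x0:x1]
    n,l,st,_=cv2.connectedComponentsWithStats(k); i=1+np.argmax(st[1:,4]); return l==i
def rod(c,box,z,lo=(8,60,0),hi=(30,255,165)):
    m=big(cv2.inRange(cv2.cvtColor(c['img'],cv2.COLOR_RGB2HSV),lo,hi),box); v,u=np.nonzero(m)
    P=np.array([ray(c,a,b,z)[:2] for a,b in zip(u,v)]); d=np.linalg.svd(P-P.mean(0))[2][0] if len(P)<3000 else None
    if d[1]>0:d=-d
    s=(P-P.mean(0))@d; w=(P-P.mean(0))@[-d[1],d[0]]
    return P.mean(0)+d*(s.max()+s.min())/2,np.degrees(np.arctan2(d[1],d[0])),np.ptp(s),np.ptp(w)
E
python3 - <<'E'
from m import *
T=cam('top');S=cam('scene')
print('rod top',rod(T,(380,280,470,310),6)); 
try: print('rod scene',rod(S,(308,305,372,352),6))
except Exception as e: print(e)
for c,box in((T,(245,195,340,310)),(S,(245,210,340,285))):
    hs=cv2.cvtColor(c['img'],cv2.COLOR_RGB2HSV)
    m=big(cv2.inRange(hs,(22,50,90),(38,150,255)),box); cs=cv2.findContours(m.astype(np.uint8),0,2)[0][0]
    P=np.array([ray(c,a,b,12)[:2] for a,b in cs[:,0]],np.float32); (x,y),(w,h),an=cv2.minAreaRect(P); print('base',x,y,w,h,an)
    for nm,lo,hi,z in(('blue',(100,100,60),(125,255,255),56),('post',(0,0,120),(180,30,255),36),('black',(0,0,0),(180,120,60),102)):
        k=cv2.inRange(hs,lo,hi); k[:box[1]]=0;k[box[3]:]=0;k[:,:box[0]]=0;k[:,box[2]:]=0
        n,l,st,ce=cv2.connectedComponentsWithStats(k)
        for i in range(1,n):
            if st[i,4]>8: print(nm,st[i].tolist(),ce[i].round(1),ray(c,*ce[i],z).round(1))
E
```

```text
rod top (array([ 518.45299562, -317.2025005 ]), np.float64(-75.81757417436057), np.float64(166.93899659446765), np.float64(15.69408189443352))
rod scene (array([ 513.03516126, -319.34359016]), np.float64(-75.09809726066115), np.float64(165.09363323113922), np.float64(11.877629180966201))
base 585.9367065429688 11.387474060058594 147.1295928955078 202.06387329101562 82.56568908691406
blue [276, 248, 31, 18, 304] [291.5 255.6] [571.8  10.   56. ]
post [274, 206, 8, 21, 94] [277.6 216.1] [669.   56.1  36. ]
post [318, 217, 8, 20, 88] [321.4 226.5] [654.5 -53.2  36. ]
post [284, 260, 8, 19, 81] [287.4 268.9] [542.1  17.2  36. ]
black [275, 282, 15, 9, 82] [282.2 285.8] [493.8  20.1 102. ]
base 583.7527465820312 10.737113952636719 146.9318389892578 203.29983520507812 82.919189453125
blue [279, 236, 19, 23, 170] [288.8 245.7] [563.8  -7.7  56. ]
post [328, 210, 12, 11, 71] [335.3 213.2] [778.3  29.8  36. ]
post [305, 216, 5, 3, 11] [306.7 217. ] [693.9  72.9  36. ]
post [297, 222, 9, 6, 25] [301.1 224.7] [658.4  56.2  36. ]
post [322, 237, 5, 4, 13] [324.1 238.8] [678.7 -36.7  36. ]
post [272, 244, 13, 8, 51] [278.  247.1] [544.   22.7  36. ]
post [315, 244, 9, 6, 25] [318.8 246.6] [645.4 -52.3  36. ]
black [261, 237, 9, 24, 105] [264.6 247.3] [480.8  -3.8 102. ]
```

```bash
cat > p.py <<'E'
from h import *
def plan(tg,cur=None):
    if cur is None:
        s=robot.get_state(); R=np.array(s['tcp_rot']); cur=(*s['ee_pos'],np.degrees(np.arctan2(R[1,2],R[0,2])))
        print('t',s['clock'],'pose',np.round(cur,1),'tilt',R[2,0].round(4),'F',np.round(s['wrist_force'],1),'w',round(s['width'],1),'q6',round(s['joint_pos'][5],2))
    for t in tg:
        a=np.radians(cur[3]); d=np.subtract(t,cur)
        print(t,'-> dx %.1f dy %.1f dz %.1f turn %.1f'%(-d[2],-np.sin(a)*d[0]+np.cos(a)*d[1],np.cos(a)*d[0]+np.sin(a)*d[1],-d[3])); cur=t
E
python3 -c "
from p import *
plan([(430,350,290,40),(560,70,250,14.5),(545,-210,200,14.5),(517,-318,150,14.5)])"
```

```text
t 0.3 pose [208.4 562.5 302.4  69.7] tilt -1.0 F [-0.1  0.2  0.3] w 92.9 q6 -0.09
(430, 350, 290, 40) -> dx 12.4 dy -281.7 dz -122.3 turn 29.7
(560, 70, 250, 14.5) -> dx 40.0 dy -298.1 dz -80.4 turn 25.5
(545, -210, 200, 14.5) -> dx 50.0 dy -267.3 dz -84.6 turn -0.0
(517, -318, 150, 14.5) -> dx 50.0 dy -97.5 dz -54.1 turn -0.0
```

Emit:
servo_tool([
  [2,-56,-24,6],
  [5,-112,-48,12],
  [8,-168,-72,18],
  [10,-224,-96,24],
  [12,-282,-122,30],
], jaw=0.5)

```text
clock: 0.92
ee_pos: [430.7, 349.4, 290.5]
tcp_rot: [[0.0, -0.636, 0.772], [-0.0, 0.772, 0.636], [-1.0, -0.0, -0.0]]
wrist_force: [2.0, 1.1, -0.6]
width: 48.7
```

```bash
python3 -c "
from p import *
plan([(560,70,250,14.5),(545,-210,200,14.5),(517,-318,150,14.5)])"
```

```text
t 0.925 pose [430.7 349.4 290.5  39.5] tilt -1.0 F [ 2.   1.1 -0.6] w 48.7 q6 -0.1
(560, 70, 250, 14.5) -> dx 40.5 dy -297.8 dz -78.0 turn 25.0
(545, -210, 200, 14.5) -> dx 50.0 dy -267.3 dz -84.6 turn -0.0
(517, -318, 150, 14.5) -> dx 50.0 dy -97.5 dz -54.1 turn -0.0
```

Emit:
servo_tool([
  [8,-60,-16,5],
  [16,-120,-31,10],
  [24,-180,-47,15],
  [32,-240,-62,20],
  [40,-298,-78,25],
])

```text
clock: 1.55
ee_pos: [560.7, 67.9, 250.6]
tcp_rot: [[0.001, -0.247, 0.969], [-0.0, 0.969, 0.247], [-1.0, -0.0, 0.001]]
wrist_force: [0.5, 1.0, 0.4]
width: 46.3
```

Emit:
servo_tool([
  [10,-54,-17,0],
  [20,-108,-34,0],
  [30,-161,-51,0],
  [40,-214,-68,0],
  [50,-267,-85,0],
])

```text
clock: 2.17
ee_pos: [544.1, -213.6, 200.4]
tcp_rot: [[0.001, -0.247, 0.969], [-0.0, 0.969, 0.247], [-1.0, -0.0, 0.001]]
wrist_force: [1.9, 0.0, 0.0]
width: 46.3
```

Run:
```python
from m import *; from p import plan
plan([(516.5,-318,120,14.5),(516.5,-318,86,14.5)])
T=cam('top')
print('rod top',rod(T,(380,280,470,310),6))
```

```text
t 2.175 pose [ 544.1 -213.6  200.4   14.3] tilt -1.0 F [1.9 0.  0. ] w 46.3 q6 -0.71
(516.5, -318, 120, 14.5) -> dx 80.4 dy -94.3 dz -52.6 turn -0.2
(516.5, -318, 86, 14.5) -> dx 34.0 dy 0.0 dz 0.0 turn -0.0
rod top (array([ 522.73139951, -327.95158174]), np.float64(-80.24764659508716), np.float64(129.56751340766021), np.float64(76.07830479700428))
```

Emit:
servo_tool([
  [20,-30,-17,0],
  [40,-62,-35,0],
  [60,-94,-53,0],
  [80,-94,-53,0],
  [80,-94,-53,0],
])

```text
clock: 2.85
ee_pos: [513.0, -322.5, 117.1]
tcp_rot: [[-0.004, -0.244, 0.97], [-0.0, 0.97, 0.244], [-1.0, 0.001, -0.004]]
wrist_force: [-0.3, 0.5, -0.7]
width: 46.5
```

Run:
```python
from m import *; from p import plan
plan([(516.5,-318,86,14.5)])
S=cam('scene'); save(S,'s2.png',(270,250,130,120),5)
```

```text
t 2.85 pose [ 513.  -322.5  117.1   14.1] tilt -1.0 F [-0.3  0.5 -0.7] w 46.5 q6 -0.89
(516.5, -318, 86, 14.5) -> dx 31.1 dy 3.5 dz 4.5 turn -0.4
```

View pics/s2.png

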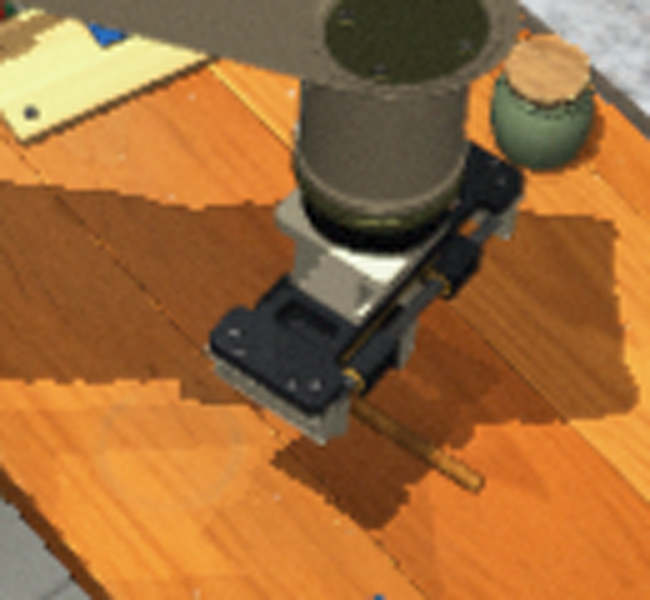

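The picture shows the gripper over the rod, whose free end comes out at (480,480), with the jaws astride it. Going down to grip.

Emit:
servo_tool([
  [15,3,4,0],
  [30,3,4,0],
  [31,3,4,0],
  [31,3,4,0],
])

```text
clock: 3.4
ee_pos: [516.9, -318.6, 87.3]
tcp_rot: [[-0.003, -0.245, 0.97], [-0.001, 0.97, 0.245], [-1.0, -0.001, -0.003]]
wrist_force: [0.3, 0.1, -0.1]
width: 46.6
```

Emit:
servo_tool([
  [0,0,0,0],
  [0,0,0,0],
  [0,0,0,0],
  [0,0,0,0],
  [0,0,0,0],
], jaw=0, grip_force=20)

```text
clock: 4.03
ee_pos: [517.0, -318.7, 87.4]
tcp_rot: [[-0.003, -0.245, 0.97], [-0.001, 0.97, 0.245], [-1.0, -0.001, -0.003]]
wrist_force: [0.1, -0.7, 1.0]
width: 10.1
```

Emit:
servo_tool([
  [-25,0,0,0],
  [-60,0,0,0],
  [-100,0,0,0],
  [-115,0,0,0],
  [-115,0,0,0],
])

```text
clock: 4.65
ee_pos: [517.7, -318.9, 203.2]
tcp_rot: [[-0.001, -0.245, 0.97], [-0.003, 0.97, 0.245], [-1.0, -0.002, -0.001]]
wrist_force: [1.0, -0.3, -0.4]
width: 10.0
```

Run:
```python
from m import *; from p import plan
plan([(654.4,2.1,200,-7.4)])
T=cam('top'); save(T,'t2.png',(240,180,240,160),3.3)
```

```text
t 4.65 pose [ 517.7 -318.9  203.2   14.2] tilt -1.0 F [ 1.  -0.3 -0.4] w 10.0 q6 -0.88
(654.4, 2.1, 200, -7.4) -> dx 3.2 dy 277.7 dz 211.1 turn 21.6
```

View pics/t2.png

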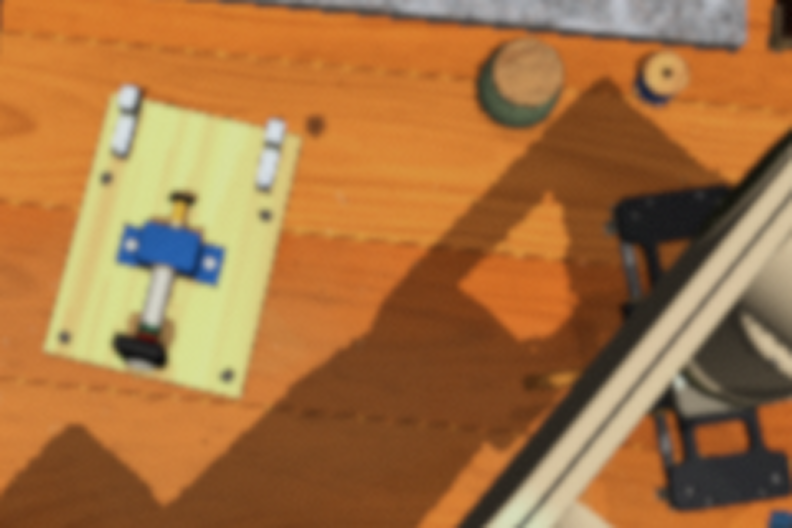

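The picture shows the rod lifted, one end visible at (525..570,380), with the jig unmoved at (165,250). Carrying it over.

Emit:
servo_tool([
  [0,30,23,3],
  [0,75,57,8],
  [0,120,91,13],
  [0,160,122,18],
  [0,195,148,21.6],
])

```text
clock: 5.32
ee_pos: [612.1, -90.8, 198.0]
tcp_rot: [[-0.007, 0.131, 0.991], [-0.0, 0.991, -0.131], [-1.0, -0.001, -0.007]]
wrist_force: [-0.2, 0.5, -0.6]
width: 10.0
```

Run:
```python
from p import *
plan([(654.4,2.1,200,-7.4),(654.4,2.1,150,-7.4)])
```

```text
t 5.325 pose [612.1 -90.8 198.   -7.5] tilt -1.0 F [-0.2  0.5 -0.6] w 10.0 q6 -0.1
(654.4, 2.1, 200, -7.4) -> dx -2.0 dy 97.7 dz 29.8 turn -0.1
(654.4, 2.1, 150, -7.4) -> dx 50.0 dy 0.0 dz 0.0 turn -0.0
```

Emit:
servo_tool([
  [0,40,12,0],
  [0,75,23,0],
  [0,98,30,0],
  [20,98,30,0],
  [46,98,30,0],
])

```text
clock: 5.95
ee_pos: [654.0, 1.5, 149.9]
tcp_rot: [[-0.007, 0.131, 0.991], [-0.001, 0.991, -0.131], [-1.0, -0.002, -0.007]]
wrist_force: [0.3, -0.7, -0.5]
width: 10.0
```

Emit:
servo_tool([
  [0,0,0,0],
  [0,0,0,0],
])

```text
clock: 6.2
ee_pos: [653.5, 0.5, 149.4]
tcp_rot: [[-0.009, 0.132, 0.991], [-0.001, 0.991, -0.132], [-1.0, -0.002, -0.008]]
wrist_force: [0.2, -0.0, 0.4]
width: 10.1
```

Run:
```python
from p import *
plan([(654.4,2.1,124,-7.4)])
T=cam('top'); S=cam('scene')
a=cv2.resize(T['img'][190:310,245:345],None,fx=4,fy=4,interpolation=2); b=cv2.resize(S['img'][180:300,245:345],None,fx=4,fy=4,interpolation=2)
cv2.imwrite('pics/place.png',np.hstack([a,b])[:,:,::-1])
```

```text
t 6.2 pose [ 6.535e+02  5.000e-01  1.494e+02 -7.600e+00] tilt -1.0 F [ 0.2 -0.   0.4] w 10.1 q6 0.06
(654.4, 2.1, 124, -7.4) -> dx 25.4 dy 1.7 dz 0.7 turn -0.2
```

View pics/place.png

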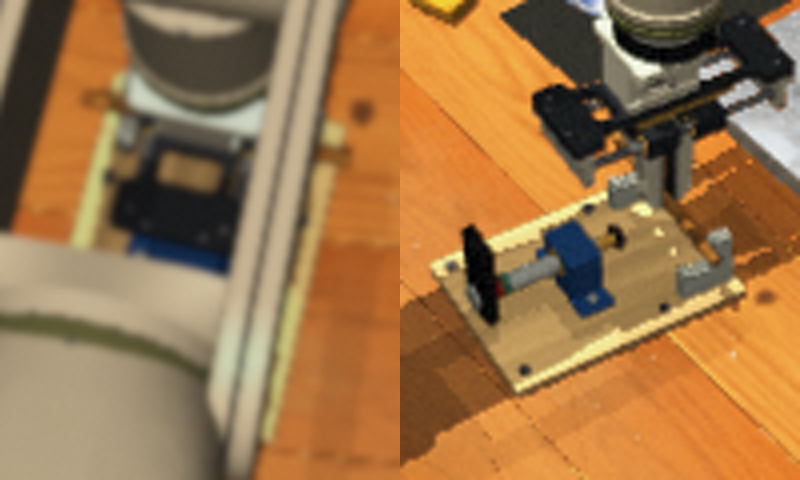

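The left crop shows the rod ends at about (95,97) and (340,152). The right crop shows the rod just behind and above the notches at (715,250). Checking where the ends are numerically.

Run:
```python
from m import *
T=cam('top'); 
h=cv2.cvtColor(T['img'],cv2.COLOR_RGB2HSV); o=np.array([624.7,5.9]); a=np.radians(-7.4); X=np.array([np.cos(a),np.sin(a)]);Y=np.array([-X[1],X[0]])
for x0,y0,x1,y1 in((262,208,276,222),(322,220,336,236)):
    m=cv2.inRange(h,(10,60,0),(30,255,150))[y0:y1,x0:x1]; v,u=np.nonzero(m)
    P=np.array([ray(T,x0+p,y0+q,67)[:2]-o for p,q in zip(u,v)]); print(len(P),'jig x med',np.median(P@X).round(1),'y range',(P@Y).min().round(1),(P@Y).max().round(1))
    m2=[ (x0+p,y0+q,T['z_map'][y0+q,x0+p]) for p,q in zip(u,v)]
    W=cloud(T); print('height',[round(float(W[y0+q,x0+p,2])) for p,q in zip(u,v)][:20])
for y in (82,-82): print(proj(T,[*(o+30*X+y*Y),67]).round(1))
```

```text
42 jig x med 32.0 y range 55.8 80.3
height [70, 74, 77, 76, 3, 8, 11, 12, 9, 80, 71, 79, 79, 74, 76, 75, 76, 73, 14, 73]
81 jig x med 31.8 y range -83.6 -55.2Traceback (most recent call last):
  File "<stdin>", line 8, in <module>
ValueError: cannot convert float NaN to integer
```

Emit:
servo_tool([
  [8,1.5,0,0],
  [16,1.5,0,0],
  [23,1.5,0,0],
  [25,1.5,0,0],
  [25,1.5,0,0],
])

```text
clock: 6.98
ee_pos: [654.5, 2.5, 125.9]
tcp_rot: [[-0.006, 0.132, 0.991], [-0.001, 0.991, -0.132], [-1.0, -0.002, -0.006]]
wrist_force: [0.5, -0.1, 0.2]
width: 10.3
```

Run:
```python
from p import *
plan([(654.4,2.1,123.4,-7.4)])
```

```text
t 6.975 pose [654.5   2.5 125.9  -7.6] tilt -1.0 F [ 0.5 -0.1  0.2] w 10.3 q6 0.06
(654.4, 2.1, 123.4, -7.4) -> dx 2.5 dy -0.4 dz -0.1 turn -0.2
```

Emit:
servo_tool([
  [1.5,0,0,0],
  [3,0,0,0],
  [3,0,0,0],
])

```text
clock: 7.35
ee_pos: [654.7, 2.5, 123.4]
tcp_rot: [[-0.005, 0.132, 0.991], [-0.001, 0.991, -0.132], [-1.0, -0.002, -0.005]]
wrist_force: [-1.4, -0.9, 3.5]
width: 10.3
```

Contact at +3.5 N in z, so the rod is on its seats. Opening a little and rising.

Emit:
servo_tool([
  [0,0,0,0],
  [0,0,0,0],
  [0,0,0,0],
], jaw=0.28)

```text
clock: 7.72
ee_pos: [654.7, 2.5, 123.3]
tcp_rot: [[-0.006, 0.132, 0.991], [-0.001, 0.991, -0.132], [-1.0, -0.002, -0.005]]
wrist_force: [-0.2, -0.3, -0.4]
width: 25.6
```

Emit:
servo_tool([
  [-20,0,0,0],
  [-55,0,0,0],
  [-90,0,0,0],
  [-100,0,0,0],
  [-100,0,0,0],
])

```text
clock: 8.35
ee_pos: [655.7, 2.5, 224.4]
tcp_rot: [[-0.004, 0.132, 0.991], [-0.001, 0.991, -0.132], [-1.0, -0.001, -0.003]]
wrist_force: [0.7, 0.6, -0.1]
width: 25.9
```

Run:
```python
from p import *
# paddle at jig -130,0
plan([(495.3,22,220,-7.4),(495.3,22,156,-7.4)])
```

```text
t 8.35 pose [655.7   2.5 224.4  -7.6] tilt -1.0 F [ 0.7  0.6 -0.1] w 25.9 q6 0.06
(495.3, 22, 220, -7.4) -> dx 4.4 dy -1.8 dz -161.5 turn -0.2
(495.3, 22, 156, -7.4) -> dx 64.0 dy 0.0 dz 0.0 turn -0.0
```

Emit:
servo_tool([
  [0,0,-40,0],
  [0,0,-90,0],
  [0,-1,-140,0],
  [0,-2,-161,0],
  [0,-2,-161,0],
], jaw=0.5)

```text
clock: 8.98
ee_pos: [494.1, 21.9, 223.2]
tcp_rot: [[-0.006, 0.131, 0.991], [-0.001, 0.991, -0.131], [-1.0, -0.002, -0.006]]
wrist_force: [0.5, -0.1, 0.8]
width: 46.7
```

Run:
```python
from m import *; from p import plan
plan([(495.3,22,154,-7.4)])
T=cam('top'); S=cam('scene')
a=cv2.resize(T['img'][190:310,245:345],None,fx=4,fy=4,interpolation=2); b=cv2.resize(S['img'][180:300,245:345],None,fx=4,fy=4,interpolation=2)
cv2.imwrite('pics/placed.png',np.hstack([a,b])[:,:,::-1])
```

```text
t 8.975 pose [494.1  21.9 223.2  -7.5] tilt -1.0 F [ 0.5 -0.1  0.8] w 46.7 q6 0.07
(495.3, 22, 154, -7.4) -> dx 69.2 dy 0.2 dz 1.2 turn -0.1
```

View pics/placed.png

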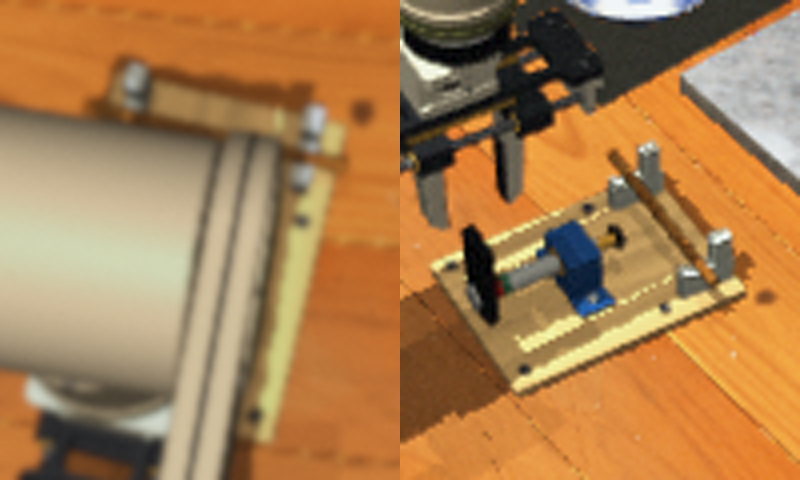

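The crop shows the rod resting in both notches, in front of the fences, from (615,155) to (710,275). The gripper is above the paddle at (480,270). Going down over the paddle.

Emit:
servo_tool([
  [20,0,1,0],
  [45,0,1,0],
  [65,0,1,0],
  [69,0,1,0],
  [69,0,1,0],
])

```text
clock: 9.7
ee_pos: [497.1, 21.4, 155.1]
tcp_rot: [[-0.005, 0.132, 0.991], [-0.001, 0.991, -0.132], [-1.0, -0.002, -0.005]]
wrist_force: [-0.2, -0.0, -0.2]
width: 46.4
```

Emit:
servo_tool([
  [0,0,0,0],
  [0,0,0,0],
  [0,0,0,0],
  [0,0,0,0],
  [0,0,0,0],
], jaw=0, grip_force=25)

```text
clock: 10.32
ee_pos: [497.2, 21.4, 155.3]
tcp_rot: [[-0.004, 0.132, 0.991], [-0.001, 0.991, -0.132], [-1.0, -0.002, -0.004]]
wrist_force: [-1.1, 0.5, 0.7]
width: 12.0
```

Run:
```python
from p import *
plan([])
```

```text
t 10.325 pose [497.2  21.4 155.3  -7.6] tilt -1.0 F [-1.1  0.5  0.7] w 12.0 q6 0.07
```

Emit:
servo_tool([
  [0,0,8,0],
  [0,0,17,0],
  [0,0,26,0],
  [0,0,34,0],
  [0,0,34,0],
])

```text
clock: 10.95
ee_pos: [531.6, 16.9, 155.3]
tcp_rot: [[-0.004, 0.132, 0.991], [-0.001, 0.991, -0.132], [-1.0, -0.001, -0.004]]
wrist_force: [-2.6, 1.7, 4.0]
width: 12.0
```

Emit:
servo_tool([
  [0,0,2,0],
  [0,0,4,0],
  [0,0,6,0],
  [0,0,8,0],
  [0,0,8,0],
])

```text
clock: 11.58
ee_pos: [539.2, 15.9, 155.3]
tcp_rot: [[-0.005, 0.132, 0.991], [-0.001, 0.991, -0.132], [-1.0, -0.001, -0.005]]
wrist_force: [-5.5, 0.8, 5.8]
width: 11.8
```

Run:
```python
from m import *; from p import plan
plan([])
F=[]
for i in range(4): S=cam('scene'); F.append(robot.get_state()['wrist_force'])
print(np.mean(F,0).round(2))
cv2.imwrite('pics/push.png',cv2.resize(S['img'][195:285,250:345],None,fx=6,fy=6,interpolation=2)[:,:,::-1])
```

```text
t 11.575 pose [539.2  15.9 155.3  -7.6] tilt -1.0 F [-5.5  0.8  5.8] w 11.8 q6 0.07
[-5.15  1.01  5.97]
```

View pics/push.png

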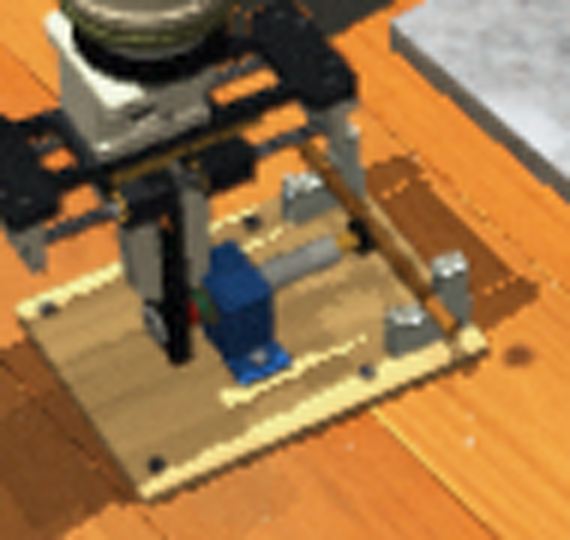

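The green shows at the guide's back around (203,300), and red is next to it. The TCP has moved 42.4 mm and the force (5.2 N) suggests a travel of about 41.4 mm. I need about 4 mm more.

Emit:
servo_tool([
  [0,0,1,0],
  [0,0,2,0],
  [0,0,3,0],
  [0,0,4.2,0],
  [0,0,4.2,0],
])

```text
clock: 12.4
ee_pos: [542.7, 15.4, 155.3]
tcp_rot: [[-0.007, 0.132, 0.991], [-0.001, 0.991, -0.132], [-1.0, -0.002, -0.006]]
wrist_force: [-8.5, 1.0, 8.1]
width: 12.0
```

Emit:
servo_tool([
  [0,0,0,0],
  [0,0,0,0],
  [0,0,0,0],
  [0,0,0,0],
])

```text
clock: 12.9
ee_pos: [542.1, 15.5, 155.3]
tcp_rot: [[-0.008, 0.131, 0.991], [-0.0, 0.991, -0.132], [-1.0, -0.002, -0.008]]
wrist_force: [-7.5, 1.4, 8.0]
width: 11.9
```

Run:
```python
from m import *; from p import plan
plan([])
F=[]
for i in range(6): S=cam('scene'); F.append(robot.get_state()['wrist_force'])
F=np.mean(F,0); print(F.round(2)); f=-(F[0]*.991-F[1]*.132); print('t est force',39+(f-3.46)/.74)
cv2.imwrite('pics/push2.png',cv2.resize(S['img'][210:270,265:335],None,fx=10,fy=10,interpolation=2)[:,:,::-1])
```

```text
t 12.9 pose [542.1  15.5 155.3  -7.6] tilt -1.0 F [-7.5  1.4  8. ] w 11.9 q6 0.07
[-7.67  1.38  7.59]
t est force 44.84682411990304
```

View pics/push2.png

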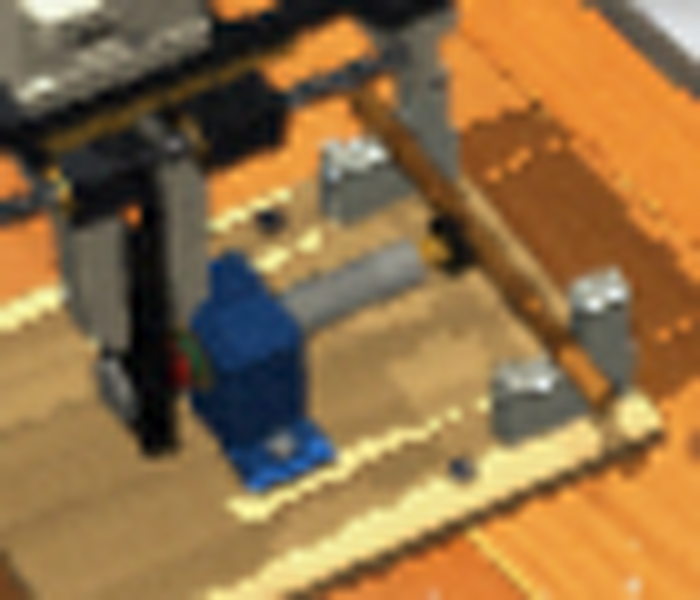

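Green still stands at the guide's back (195,360), with red behind it. The foot is on the rod at (450,245), and the rod lies against the fence. The travel is about 45 mm, so I'll nudge 1.5 mm towards the band's centre.

Emit:
servo_tool([
  [0,0,0.8,0],
  [0,0,1.7,0],
  [0,0,1.7,0],
  [0,0,1.7,0],
  [0,0,1.7,0],
])

```text
clock: 13.82
ee_pos: [543.2, 15.4, 155.3]
tcp_rot: [[-0.01, 0.131, 0.991], [-0.0, 0.991, -0.131], [-1.0, -0.002, -0.01]]
wrist_force: [-8.4, 1.2, 8.2]
width: 12.2
```

Run:
```python
from m import *; from p import plan
plan([]); F=[]
for i in range(10): S=cam('scene'); F.append(robot.get_state()['wrist_force'])
plan([]);F=np.mean(F,0); print(F.round(2)); f=-(F[0]*.991-F[1]*.132); print('t est force',39+(f-3.46)/.74)
T=cam('top'); a=cv2.resize(T['img'][190:310,245:345],None,fx=4,fy=4,interpolation=2); b=cv2.resize(S['img'][225:257,275:302],None,fx=15,fy=15,interpolation=2)
cv2.imwrite('pics/final.png',np.hstack([a,b])[:,:,::-1])
```

```text
t 13.825 pose [543.2  15.4 155.3  -7.6] tilt -1.0 F [-8.4  1.2  8.2] w 12.2 q6 0.07
t 14.325 pose [543.2  15.4 155.3  -7.6] tilt -1.0 F [-8.3  1.4  7.4] w 11.5 q6 0.07
[-8.    1.45  7.97]
t est force 45.298680697744295
```

View pics/final.png

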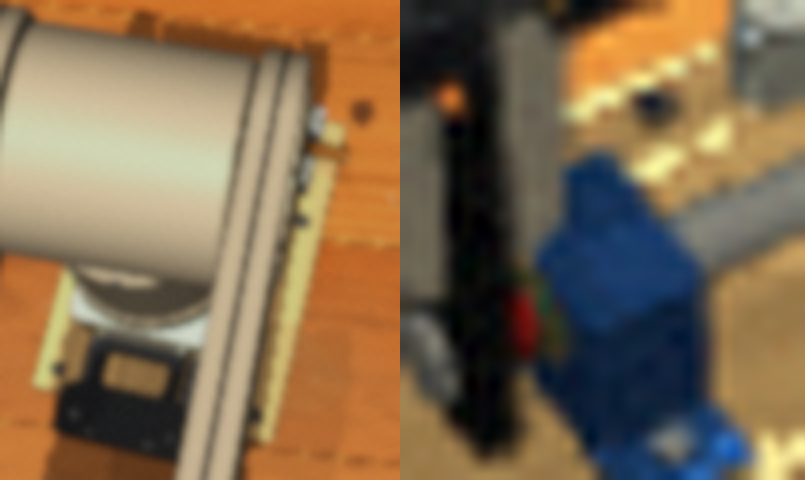

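Green is between the red and the blue guide at (548,310). The pose holds steady, and the force and travel both put it at 45 to 46 mm. Handing in.

```bash
python3 -c "
from rig import robot
print(robot.job_done())"
```

```text
the job is handed in; nothing more can be done
None
```

The bamboo blank (the larger rod, measured at about 165 mm) is in both post seats, and I let go of it there. I then gripped the paddle across its thickness, pushed it in, and handed the job in at about 14.3 s while still holding it.

**Clamping:** The last pictures show green at the back of the guide block, with the red still outside. The close view just before the final 1 mm nudge shows the foot on the rod and the rod against the fence. Paddle travel is about 46 mm by tool position and 45.3 mm by force (8.1 N along the push), so both are inside the 42.5 to 49.5 mm band. The hold was steady for 0.5 s before hand-in.

**Centring:** I measured the rod within about 2 mm of centre, but only just before the last lowering, not after clamping.

**Bystanders:** The arm stayed clear of the paste jar, the thread spool and the wax block on every move. I did not check their final positions separately.

**Odd reading:** The wrist also showed about 8 N upward while pushing. I put this down to the grip being above the stem. It is far below the limits and I left it.

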